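# Find the lid that rocks and press it home

### The arm

A 7-joint arm with a two-finger parallel gripper is mounted at the origin on a cart in front of the work surface, level with it; the furniture and walls round the work are solid. World frame = base frame: x ahead of the robot, y to its left, z up, the work surface at z = 0. Lengths are in m, angles in rad, forces in N, time in s.
With the tool pointing down it reaches from about 0.4 to 0.85 m from the base axis. Payload 4.5 kg.
Tool frame: the origin (TCP) lies midway between the tips of the shut fingers; the grasp point (between the pads) lies 19 mm behind it; z points along the fingers, y is the direction in which the jaws open and shut (so a half turn about z gives the same grasp; the last joint's range is limited). The gripper opens to 85 mm and grips with 20 to 120 N. Pads are 22 mm wide; open, the fingers measure 114 mm over their backs; the gripper's body (76 mm by 85 mm) begins 54 mm behind the grasp point. The pads swing forward as they close: fully open they stand 13 mm farther back than shut.
Start: joints at [1.356, 0.689, -0.195, 1.565, 0.157, 0.902, -0.215], TCP at [0.154, -0.606, 0.231] pointing down, gripper open.
Joint ranges: [-3.01, 3.01], [-0.46, 2.08], [-1.47, 1.51], [0.13, 2.56], [-1, 4.14], [0.04, 2.09], [-2.66, 2.66]. Speed limits (rad/s): [2.57, 2.57, 3.14, 3.14, 3.14, 3.14, 3.14].

### API

Orientations are given as a unit quaternion [w, x, y, z].
In Python, from bench import env, optics gives the robot as it stands.
- The arm moves only by the shell command python3 -m inch 'ROWS' [OPENING] [FORCE]. ROWS is text: rows parted by semicolons, each of 6 numbers parted by spaces: the shift along the tool's x, y, z in cm, then the turn, a rotation vector about the tool's x, y, z in degrees. A call has exactly 10 rows; each row shifts and turns the commanded pose from where the row before left it, along the tool's axes as they then stand; what a row does not reach is not made up. A row lasts 1/10 s, in which the tool goes at most 50 mm and 8.59 degrees, less where a joint would pass 70% of its speed; a pose out of reach is approached as far as the arm can. A call is refused whole if a number of a shift passes 5 or a number of a turn 8.59, either way. A call with a gripper value outside its range is refused whole. OPENING is the finger opening in cm, from 0 to 8.54, set as the call begins (- or left out, the last holds). The fingers move at their own pace and stop on an object; FORCE is the grip in N (left out, the last holds). Time passes only in rows, so rows that do not move let the fingers close, or fill a call up. It gives the time, the measured TCP pose, the force and the opening at its end, in the units of the state.
- env.get_state(): the state, without advancing time (a new reading comes with each control period).
- optics.snapshot(name): name is "side" or "top"; returns the picture (384x512x3 uint8, red, green, blue); there is no depth.
- optics.get_calibration(name): a dict with "fx", "fy", "cx", "cy" (pixels), "rvec" (rotation vector, rad) and "tvec" (3), from world to camera coordinates, as OpenCV has them. Camera axes: x right, y down, z forward; pixel columns grow to the right and rows downward; lengths in m; the calibration is good to about 2 mm. A picture is of the moment at which its call begins. get_calibration takes no time and is no camera call.
- env.hand_in(): hands the job in, once; it reports no verdict.
The state is a dict: "time": time; "joint_positions": joint angles; "dq": joint speeds; "tau": joint torques, N m; "tcp_pos": TCP position; "orientation": TCP orientation; "contact_force": force on the tool from outside, world axes, zero at the start; "torque": the same for the moment, N m; "gripper_width": finger opening in m.
Only numpy, scipy, OpenCV 4.12 (cv2) and the standard library are available. Lean on these libraries where they do the work, as an engineer would, in place of code of your own. Each camera call takes 0.05 s, during which the arm holds its last target.

### The job

One of the three blue lids on the white storage boxes is not fully on and rocks when its rim is pressed. Going from left to right, press the rim of each of the three lids with a fingertip to feel which one rocks; only after all three are tried, press that lid down by its middle until it sits fully home. On the way, lift nothing, do not press the middle of either sound lid, and leave the other things where they are.

Things in the scene. Friction and masses are not known exactly. Their poses are not given: they have to be found in the camera images.
- lid_1_mid (a point): Top centre of the raised round button (34 mm across, 4.5 mm high, in a thin white ring) in the middle of one of three identical square blue lids (112 x 112 x 10 mm) on white boxes (104 mm wide, 66 mm high, fixed). x, y run square to the lid's sides, z up. Lid home: this point is 80.5 mm above the worktop, the flat lid top 76 mm. The number tells neither the place nor whether it is loose.
- lid_2_mid (a point): Top centre of the raised round button (34 mm across, 4.5 mm high, in a thin white ring) in the middle of one of three identical square blue lids (112 x 112 x 10 mm) on white boxes (104 mm wide, 66 mm high, fixed). x, y run square to the lid's sides, z up. Lid home: this point is 80.5 mm above the worktop, the flat lid top 76 mm. The number tells neither the place nor whether it is loose.
- lid_3_mid (a point): Top centre of the raised round button (34 mm across, 4.5 mm high, in a thin white ring) in the middle of one of three identical square blue lids (112 x 112 x 10 mm) on white boxes (104 mm wide, 66 mm high, fixed). x, y run square to the lid's sides, z up. Lid home: this point is 80.5 mm above the worktop, the flat lid top 76 mm. The number tells neither the place nor whether it is loose.
- lid_1: The lid with lid_1_mid. Origin: centre of its underside (66 mm above the worktop when home). A lid that is home does not give. A loose lid stands 3 to 4.5 mm proud; pressed on the flat rim (within 20 mm of the edge) it gives some mm at 2 to 4 N, rocks, springs back level and does not go home; pressed straight down on the middle button with 11 to 14 N it slides home and stays.
- lid_2: The lid with lid_2_mid. Origin: centre of its underside (66 mm above the worktop when home). A lid that is home does not give. A loose lid stands 3 to 4.5 mm proud; pressed on the flat rim (within 20 mm of the edge) it gives some mm at 2 to 4 N, rocks, springs back level and does not go home; pressed straight down on the middle button with 11 to 14 N it slides home and stays.
- lid_3: The lid with lid_3_mid. Origin: centre of its underside (66 mm above the worktop when home). A lid that is home does not give. A loose lid stands 3 to 4.5 mm proud; pressed on the flat rim (within 20 mm of the edge) it gives some mm at 2 to 4 N, rocks, springs back level and does not go home; pressed straight down on the middle button with 11 to 14 N it slides home and stays.
- teaspoon: Bystander, not to be touched or moved: steel teaspoon, 130 x 26 x 11 mm, lying on the worktop. Origin: centre of its underside.
- tape: Bystander, not to be touched or moved: roll of yellowish sticky tape lying flat, 96 mm across, 25 mm high. Origin: centre of its underside.
- candle: Bystander, not to be touched or moved: small round candle in a metal cup, 38 mm across, 15 mm high. Origin: centre of its underside.
- tin: Bystander, not to be touched or moved: red-labelled food tin, 75 mm across, 58 mm high. Origin: centre of its underside.
- spice: Bystander, not to be touched or moved: spice jar with black cap, 41 mm across, 105 mm high. Origin: centre of its underside.
- glass: Bystander, not to be touched or moved: drinking glass standing mouth down, 80 mm across, 91 mm high. Origin: centre of its underside.

How it is judged:
By the outcome, as a careful person would: the job done as asked, in the order asked, and still so for the second after the job is handed in, with the robot touching nothing.
It also fails if it takes over 51 s, if anything falls off the work surface, if the arm or the gripper's body presses on something with over 40 N, if the wrist force passes 120 N, or if a joint passes its speed limit or range.

## Working session

There is one attempt and no reset: what is moved stays moved. The work goes in short steps, Python scripts to look and compute and a shell command to move; the robot and the scene stay as the last step left them, time stands still between calls to the robot, and variables do not carry over. Pictures are saved under pics/ and viewed, and the job is handed in when it is done.

```bash
ls; mkdir -p pics
python3 - <<'E'
from bench import env, optics
import cv2
print(env.get_state())
for n in("side","top"):
    print(n,optics.get_calibration(n))
    cv2.imwrite(f"pics/{n}0.png",cv2.resize(optics.snapshot(n)[:,:,::-1],(800,600),interpolation=cv2.INTER_CUBIC))
E
```

```text
pics
{'time': 0.0, 'joint_positions': array([ 1.35582216,  0.69002223, -0.19446504,  1.56639052,  0.15727314,
        0.90247203, -0.21508004]), 'dq': array([ 3.01677537e-05, -3.81406140e-04, -2.21958861e-04, -7.17239890e-04,
       -1.78728852e-04, -6.73027443e-05,  1.01514684e-05]), 'tau': array([-5.12907864e-04, -5.39604914e+01, -1.26659732e+00, -1.58541620e+01,
        9.10658418e-03,  9.57069366e-03,  2.81762914e-05]), 'tcp_pos': array([ 0.15365139, -0.60512701,  0.23044654]), 'orientation': array([-9.34276162e-04,  9.92269994e-01,  1.24094123e-01, -1.88795800e-04]), 'contact_force': array([ 0.502429  ,  0.13371125, -0.04183299]), 'torque': array([0.02022315, 0.02176306, 0.02297363]), 'gripper_width': 0.08507132078111589}
side {'fx': 447.00427938159487, 'fy': 447.00427938159487, 'cx': 248.12498142385434, 'cy': 190.83687026264315, 'rvec': array([ 0.20280819, -2.56722985,  1.62971119]), 'tvec': array([0.49235991, 0.1177999 , 1.26647806])}
top {'fx': 379.35153950807694, 'fy': 379.35153950807694, 'cx': 252.4300478156353, 'cy': 185.09593366435766, 'rvec': array([ 2.13663401, -2.05232996,  0.23825462]), 'tvec': array([0.0037593 , 0.53734269, 1.040079  ])}
```

View pics/side0.png

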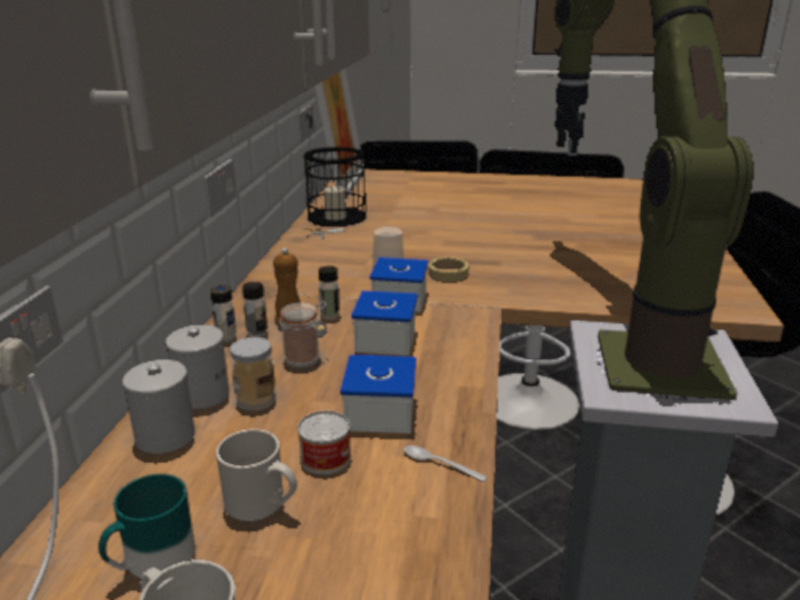

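View pics/top0.png

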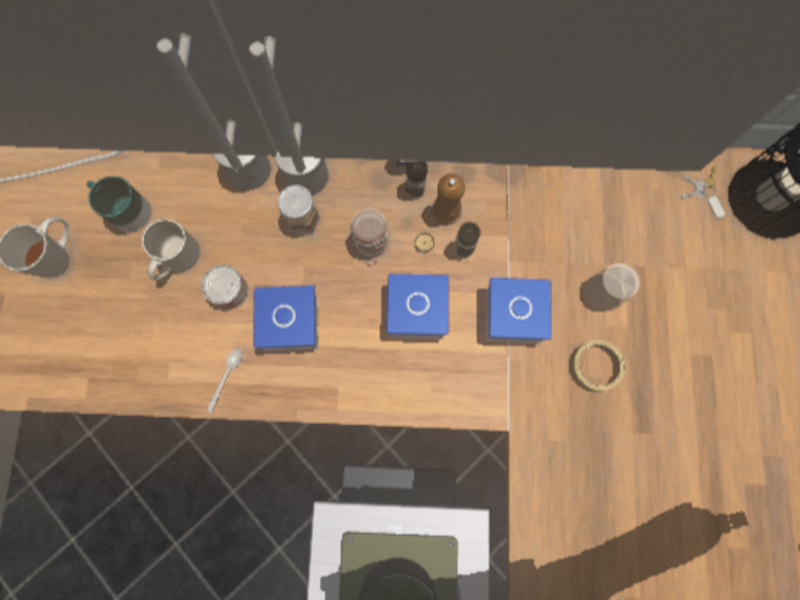

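Top view (800×600): lid button rings at about (284,316), (418,303) and (520,307). In the side view they sit at about (380,373), (386,304) and (400,268). I'll triangulate them from enlarged crops.

```bash
cat > h.py <<'E'
import numpy as np, cv2
from bench import env, optics
def cal(n):
    c=optics.get_calibration(n); K=np.array([[c['fx'],0,c['cx']],[0,c['fy'],c['cy']],[0,0,1.]])
    R=cv2.Rodrigues(np.array(c['rvec']))[0]; return K,R,np.array(c['tvec'])
def onplane(n,u,v,z):
    K,R,t=cal(n); d=R.T@np.linalg.solve(K,[u,v,1]); o=-R.T@t; return o+d*(z-o[2])/d[2]
def proj(n,p):
    K,R,t=cal(n); q=K@(R@np.array(p)+t); return q[:2]/q[2]
def tri(a,b):
    P=[ (lambda K,R,t:K@np.c_[R,t])(*cal(n)) for n in("top","side")]
    X=cv2.triangulatePoints(P[0],P[1],np.array(a,float).reshape(2,1),np.array(b,float).reshape(2,1)); return (X[:3]/X[3]).ravel()
E
python3 - <<'E'
from h import *
s={}
for n in("top","side"):
    im=optics.snapshot(n).astype(int); cv2.imwrite(f"pics/{n}raw.png",im[:,:,::-1])
    r,g,b=im[...,0],im[...,1],im[...,2]
    blue=((b>90)&(b>1.8*r)&(b>1.5*g)).astype(np.uint8)
    N,l,st,ce=cv2.connectedComponentsWithStats(blue)
    o=[]
    for i in range(1,N):
        if st[i,4]<150: continue
        x,y,w,h,_=st[i]
        m=(l==i).astype(np.uint8)
        cs,_=cv2.findContours(m,cv2.RETR_EXTERNAL,cv2.CHAIN_APPROX_NONE)
        hull=cv2.convexHull(max(cs,key=len)); f=np.zeros_like(m); cv2.fillConvexPoly(f,hull,1)
        f=cv2.erode(f,np.ones((5,5)))
        wt=np.where(f>0,np.clip(r-40,0,None),0); wt[wt<40]=0
        yy,xx=np.mgrid[:384,:512]
        c=((xx*wt).sum()/wt.sum(),(yy*wt).sum()/wt.sum())
        quad=cv2.boxPoints(cv2.minAreaRect(hull)) 
        print(n,st[i],"ring",np.round(c,2)); o.append((c,quad))
    s[n]=sorted(o,key=lambda c:c[0][0] if n=="top" else -c[0][1])
for (a,qa),(b,qb) in zip(s['top'],s['side']):
    print("tri",tri(a,b).round(4),"top@.0785",onplane('top',*a,.0785).round(4),"side",onplane('side',*b,.0785).round(4))
    print(np.array([onplane('top',*q,.076) for q in qa]).round(3)[:,:2].tolist())
st=env.get_state(); print(st['time'])
for n in("top","side"):
  im=cv2.imread(f"pics/{n}raw.png")
  c=im[160:240,150:360] if n=="top" else im[155:285,180:310]
  k=3.8 if n=="top" else 4.5
  cv2.imwrite(f"pics/{n}crop.png",cv2.resize(c,None,fx=k,fy=k,interpolation=cv2.INTER_CUBIC))
E
```

```text
top [ 248  176   38   38 1160] ring [266.99 194.81]
top [ 314  178   38   39 1167] ring [332.45 197.27]
top [ 163  183   38   39 1210] ring [181.81 202.47]
side [237 165  37  15 431] ring [256.92 171.22]
side [225 186  42  19 603] ring [245.73 194.97]
side [ 218  227   48   26 1026] ring [242.64 239.42]
tri [0.4756 0.225  0.0694] top@.0785 [0.4745 0.2232 0.0785] side [0.4725 0.2399 0.0785]
[[0.53, 0.283], [0.534, 0.176], [0.424, 0.168], [0.42, 0.272]]
tri [ 0.508  -0.0175  0.0737] top@.0785 [ 0.5063 -0.0174  0.0785] side [ 0.5068 -0.0079  0.0785]
[[0.56, 0.039], [0.564, -0.068], [0.456, -0.07], [0.452, 0.034]]
tri [ 0.5045 -0.2046  0.0737] top@.0785 [ 0.5066 -0.2035  0.0785] side [ 0.5004 -0.1922  0.0785]
[[0.562, -0.151], [0.566, -0.258], [0.455, -0.256], [0.451, -0.152]]
0.2[ WARN:0@1.908] global loadsave.cpp:1063 imwrite_ Unsupported depth image for selected encoder is fallbacked to CV_8U.
```

View pics/sidecrop.png

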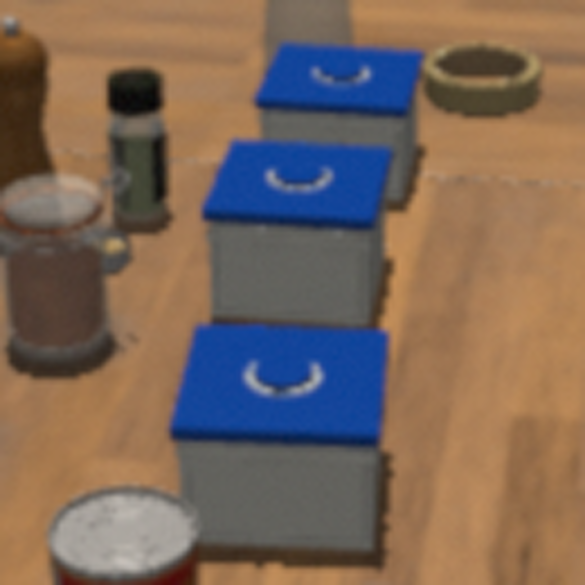

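View pics/topcrop.png

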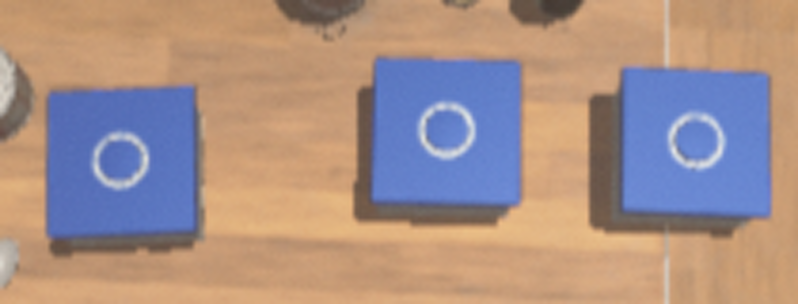

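Side-view rings are half hidden by the button, so I use the top view: centres (x, y) at about (0.475,0.223), (0.507,-0.017) and (0.507,-0.203). The measured lid sides come to about 0.11 m, matching the given size. I'll press each lid on its near (−x) rim, with the tool squared up and the fingers shut.

```bash
python3 -m inch '0 0 0 0 0 7.1; 0 0 0 0 0 7.1; 3.4 -3.4 0 0 0 0; 3.4 -3.4 0 0 0 0; 3.4 -3.4 0 0 0 0; 3.4 -3.4 0 0 0 0; 3.4 -3.4 0 0 0 0; 3.4 -3.4 0 0 0 0; 3.4 -3.4 0 0 0 0; 3.4 -3.4 0 0 0 0' 0
```

```text
time: 1.2
tcp_pos: [0.4268, -0.3319, 0.2313]
orientation: [0.0, 1.0, 0.0, 0.0]
contact_force: [1.4, -1.0, -0.4]
gripper_width: -0.0003
```

```bash
python3 -m inch '0 -4.9 0 0 0 0; 0 -4.9 0 0 0 0; 0 -4.9 0 0 0 0; 0 -4.9 0 0 0 0; 0 -4.9 0 0 0 0; 0 -4.9 0 0 0 0; 0 -4.9 0 0 0 0; 0 -4.9 0 0 0 0; 0 -4.9 0 0 0 0; 0 -4.9 0 0 0 0'
python3 -m inch '0 -3.3 1 0 0 0; 0 -3.2 2 0 0 0; 0 0 3 0 0 0; 0 0 3 0 0 0; 0 0 2 0 0 0; 0 0 2 0 0 0; 0 0 0 0 0 0; 0 0 0 0 0 0; 0 0 0 0 0 0; 0 0 0 0 0 0'
python3 - <<'E'
from h import *
im=optics.snapshot("top"); cv2.imwrite("pics/t1.png",cv2.resize(im[130:260,110:260,::-1],None,fx=4,fy=4,interpolation=cv2.INTER_CUBIC))
print(env.get_state())
print(proj("top",[.4745,.223,.076])-[110,130])
E
```

```text
time: 2.2
tcp_pos: [0.4249, 0.1585, 0.2314]
orientation: [0.0, 1.0, 0.001, 0.0]
contact_force: [1.2, -0.2, 0.3]
gripper_width: 0.0
time: 3.2
tcp_pos: [0.4258, 0.2218, 0.1023]
orientation: [-0.001, 1.0, 0.0, 0.001]
contact_force: [-0.8, 0.9, 0.2]
gripper_width: -0.0001
{'time': 3.25, 'joint_positions': array([-0.57201603,  0.7327518 , -0.00717431,  2.11363906,  0.01702424,
        0.29336441, -2.16356305]), 'dq': array([-0.00044393,  0.00534287,  0.00192324,  0.00218899,  0.00024639,
       -0.00122024,  0.00082947]), 'tau': array([-6.25405664e-03, -4.58846891e+01,  1.25633128e+00, -5.96638888e+00,
        3.64852196e-03, -1.28036561e-03,  7.87413637e-05]), 'tcp_pos': array([0.42567841, 0.22176506, 0.10220348]), 'orientation': array([-4.63648421e-04,  9.99999457e-01,  4.35057623e-04,  8.25918536e-04]), 'contact_force': array([-0.31868575, -0.30764896,  0.2506462 ]), 'torque': array([-0.03432282, -0.02503753,  0.02526882]), 'gripper_width': 0.00011370815508868719}
[72.05859304 72.62316668]
```

View pics/t1.png

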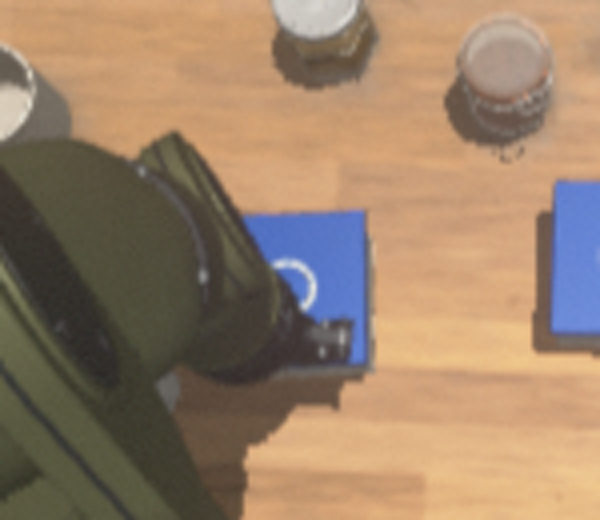

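The fingertips hang over the near rim at crop (330,340), clear of the ring at (290,287). I'll come down in steps.

```bash
python3 -m inch '0.1 0 0.4 0 0 0; 0 0 0.4 0 0 0; 0 0 0.4 0 0 0; 0 0 0.3 0 0 0; 0 0 0.2 0 0 0; 0 0 0.2 0 0 0; 0 0 0.1 0 0 0; 0 0 0 0 0 0; 0 0 0 0 0 0; 0 0 0 0 0 0'
python3 -m inch '0 0 0.03 0 0 0; 0 0 0.03 0 0 0; 0 0 0.03 0 0 0; 0 0 0.03 0 0 0; 0 0 0.03 0 0 0; 0 0 0.03 0 0 0; 0 0 0.02 0 0 0; 0 0 0 0 0 0; 0 0 0 0 0 0; 0 0 0 0 0 0'
```

```text
time: 4.25
tcp_pos: [0.4262, 0.2215, 0.0814]
orientation: [-0.0, 1.0, 0.001, 0.0]
contact_force: [-0.2, -0.3, -0.5]
gripper_width: -0.0004
time: 5.25
tcp_pos: [0.4261, 0.2215, 0.0793]
orientation: [0.0, 1.0, 0.0, 0.0]
contact_force: [-0.2, 0.2, 0.7]
gripper_width: -0.0004
```

```bash
python3 -m inch '0 0 0.03 0 0 0; 0 0 0.03 0 0 0; 0 0 0.03 0 0 0; 0 0 0.03 0 0 0; 0 0 0.03 0 0 0; 0 0 0 0 0 0; 0 0 0 0 0 0; 0 0 0 0 0 0; 0 0 0 0 0 0; 0 0 0 0 0 0'
```

```text
time: 6.25
tcp_pos: [0.4261, 0.2215, 0.0778]
orientation: [0.0, 1.0, 0.0, 0.0]
contact_force: [0.5, -0.1, 0.3]
gripper_width: 0.0002
```

```bash
python3 -m inch '0 0 0.03 0 0 0; 0 0 0.03 0 0 0; 0 0 0.03 0 0 0; 0 0 0.03 0 0 0; 0 0 0.03 0 0 0; 0 0 0 0 0 0; 0 0 0 0 0 0; 0 0 0 0 0 0; 0 0 0 0 0 0; 0 0 0 0 0 0'
python3 -c "
from h import *
print(env.get_state()['contact_force'])"
```

```text
time: 7.25
tcp_pos: [0.4261, 0.2215, 0.0763]
orientation: [0.0, 1.0, 0.0, 0.0]
contact_force: [0.5, 0.6, -0.3]
gripper_width: -0.0001
[ 0.51621993  0.55035179 -0.2883753 ]
```

```bash
python3 -m inch '0 0 0.03 0 0 0; 0 0 0.03 0 0 0; 0 0 0.04 0 0 0; 0 0 0 0 0 0; 0 0 0 0 0 0; 0 0 0 0 0 0; 0 0 0 0 0 0; 0 0 0 0 0 0; 0 0 0 0 0 0; 0 0 0 0 0 0'
```

```text
time: 8.25
tcp_pos: [0.4261, 0.2215, 0.0756]
orientation: [-0.0, 1.0, 0.001, 0.0]
contact_force: [-1.0, 0.3, 6.0]
gripper_width: 0.0
```

Lid 1 took 6 N within about 0.5 mm, with contact at z of about 0.076, so it's sound. On to lid 2.

```bash
python3 -m inch '0 0 -3.5 0 0 0; 0.7 4.78 0 0 0 0; 0.7 4.78 0 0 0 0; 0.7 4.78 0 0 0 0; 0.7 4.78 0 0 0 0; 0.6 4.78 0 0 0 0; 0 0 1.5 0 0 0; 0 0 0.8 0 0 0; 0 0 0.4 0 0 0; 0 0 0 0 0 0'
python3 -m inch '0 0 0.03 0 0 0; 0 0 0.03 0 0 0; 0 0 0.03 0 0 0; 0 0 0.03 0 0 0; 0 0 0.03 0 0 0; 0 0 0 0 0 0; 0 0 0 0 0 0; 0 0 0 0 0 0; 0 0 0 0 0 0; 0 0 0 0 0 0'
```

```text
time: 9.25
tcp_pos: [0.4599, -0.0156, 0.0828]
orientation: [-0.0, 1.0, 0.002, -0.001]
contact_force: [0.2, 0.3, 0.1]
gripper_width: 0.0002
time: 10.25
tcp_pos: [0.4603, -0.0175, 0.0818]
orientation: [0.0, 1.0, 0.0, -0.0]
contact_force: [-0.6, -0.2, -1.3]
gripper_width: -0.0001
```

```bash
python3 -m inch '0 0 0.03 0 0 0; 0 0 0.03 0 0 0; 0 0 0.03 0 0 0; 0 0 0.03 0 0 0; 0 0 0.03 0 0 0; 0 0 0.03 0 0 0; 0 0 0.03 0 0 0; 0 0 0 0 0 0; 0 0 0 0 0 0; 0 0 0 0 0 0'
python3 -m inch '0 0 0.03 0 0 0; 0 0 0.03 0 0 0; 0 0 0.03 0 0 0; 0 0 0.03 0 0 0; 0 0 0.03 0 0 0; 0 0 0 0 0 0; 0 0 0 0 0 0; 0 0 0 0 0 0; 0 0 0 0 0 0; 0 0 0 0 0 0'
```

```text
time: 11.25
tcp_pos: [0.4603, -0.0175, 0.0797]
orientation: [0.0, 1.0, 0.0, -0.0]
contact_force: [-0.1, -0.1, 0.5]
gripper_width: -0.0002
time: 12.25
tcp_pos: [0.4603, -0.0175, 0.0782]
orientation: [0.0, 1.0, 0.0, -0.0]
contact_force: [-0.2, 0.4, 1.4]
gripper_width: 0.0002
```

```bash
python3 -m inch '0 0 0.03 0 0 0; 0 0 0.03 0 0 0; 0 0 0.03 0 0 0; 0 0 0.03 0 0 0; 0 0 0 0 0 0; 0 0 0 0 0 0; 0 0 0 0 0 0; 0 0 0 0 0 0; 0 0 0 0 0 0; 0 0 0 0 0 0'
```

```text
time: 13.25
tcp_pos: [0.4603, -0.0175, 0.077]
orientation: [0.0, 1.0, 0.001, -0.0]
contact_force: [-1.4, -0.0, 2.0]
gripper_width: 0.0
```

```bash
python3 -m inch '0 0 0.03 0 0 0; 0 0 0.03 0 0 0; 0 0 0.04 0 0 0; 0 0 0.02 0 0 0; 0 0 0 0 0 0; 0 0 0 0 0 0; 0 0 0 0 0 0; 0 0 0 0 0 0; 0 0 0 0 0 0; 0 0 0 0 0 0'
```

```text
time: 14.25
tcp_pos: [0.4602, -0.0175, 0.076]
orientation: [0.0, 1.0, 0.001, -0.0]
contact_force: [-2.7, -0.6, 7.3]
gripper_width: -0.0
```

Lid 2 gave gradually: 1.4 N at 78.2 mm, 2.0 N at 77.0 mm, 7.3 N with some sideways force at 76.0 mm. That points to a rocking lid. Lid 3 next.

```bash
python3 -m inch '0 0 -3.5 0 0 0; 0 4.65 0 0 0 0; 0 4.65 0 0 0 0; 0 4.65 0 0 0 0; 0 4.65 0 0 0 0; 0 0 1.4 0 0 0; 0 0 0.8 0 0 0; 0 0 0.5 0 0 0; 0 0 0 0 0 0; 0 0 0 0 0 0'
python3 -m inch '0 0 0.04 0 0 0; 0 0 0.04 0 0 0; 0 0 0.04 0 0 0; 0 0 0.04 0 0 0; 0 0 0.04 0 0 0; 0 0 0.04 0 0 0; 0 0 0.04 0 0 0; 0 0 0.04 0 0 0; 0 0 0 0 0 0; 0 0 0 0 0 0'
python3 -m inch '0 0 0.04 0 0 0; 0 0 0.04 0 0 0; 0 0 0.04 0 0 0; 0 0 0.04 0 0 0; 0 0 0.02 0 0 0; 0 0 0 0 0 0; 0 0 0 0 0 0; 0 0 0 0 0 0; 0 0 0 0 0 0; 0 0 0 0 0 0'
```

```text
time: 15.25
tcp_pos: [0.4611, -0.202, 0.0839]
orientation: [-0.0, 1.0, 0.002, 0.0]
contact_force: [0.2, 0.5, 0.1]
gripper_width: -0.0001
time: 16.25
tcp_pos: [0.4605, -0.2035, 0.0806]
orientation: [0.0, 1.0, 0.0, -0.0]
contact_force: [0.5, -0.0, 0.0]
gripper_width: -0.0
time: 17.25
tcp_pos: [0.4605, -0.2035, 0.0788]
orientation: [0.0, 1.0, 0.0, 0.0]
contact_force: [-0.3, 0.2, 0.5]
gripper_width: 0.0002
```

```bash
python3 -m inch '0 0 0.04 0 0 0; 0 0 0.04 0 0 0; 0 0 0.04 0 0 0; 0 0 0.04 0 0 0; 0 0 0.02 0 0 0; 0 0 0 0 0 0; 0 0 0 0 0 0; 0 0 0 0 0 0; 0 0 0 0 0 0; 0 0 0 0 0 0'
```

```text
time: 18.25
tcp_pos: [0.4605, -0.2035, 0.077]
orientation: [0.0, 1.0, 0.001, 0.0]
contact_force: [-0.1, 0.7, -0.7]
gripper_width: 0.0
```

```bash
python3 -m inch '0 0 0.03 0 0 0; 0 0 0.03 0 0 0; 0 0 0.03 0 0 0; 0 0 0.03 0 0 0; 0 0 0.03 0 0 0; 0 0 0 0 0 0; 0 0 0 0 0 0; 0 0 0 0 0 0; 0 0 0 0 0 0; 0 0 0 0 0 0'
```

```text
time: 19.25
tcp_pos: [0.4605, -0.2035, 0.0757]
orientation: [0.0, 1.0, 0.0, 0.0]
contact_force: [-0.8, 1.7, 6.4]
gripper_width: 0.0002
```

Lid 3 took 6.4 N at 75.7 mm and nothing at 77 mm, so it's sound. Lid 2 is the loose one. I'll go over its middle and stop just above.

```bash
python3 -m inch '0 0 -3.5 0 0 0; 0 0 -0.5 0 0 0; 0.92 -3.72 0 0 0 0; 0.92 -3.72 0 0 0 0; 0.92 -3.72 0 0 0 0; 0.92 -3.72 0 0 0 0; 0.92 -3.72 0 0 0 0; 0 0 1 0 0 0; 0 0 0.6 0 0 0; 0 0 0 0 0 0'
python3 - <<'E'
from h import *
for n,b in(("top",(130,260,200,340)),("side",(130,260,170,330))):
    im=optics.snapshot(n); cv2.imwrite(f"pics/{n}m.png",cv2.resize(im[b[0]:b[1],b[2]:b[3],::-1],None,fx=4.5,fy=4.5,interpolation=cv2.INTER_CUBIC))
print(env.get_state()['tcp_pos'])
E
```

```text
time: 20.25
tcp_pos: [0.5051, -0.019, 0.0984]
orientation: [0.001, 1.0, -0.0, -0.001]
contact_force: [-0.9, -0.8, 0.6]
gripper_width: -0.0003
[ 0.50571332 -0.01932943  0.099153  ]
```

View pics/topm.png

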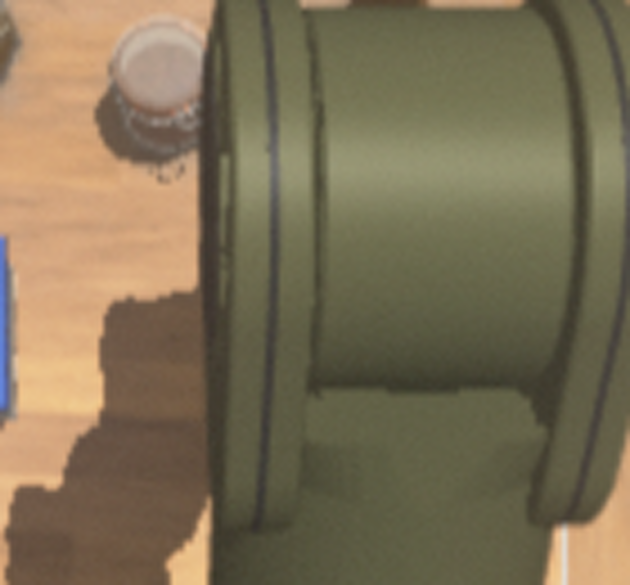

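View pics/sidem.png

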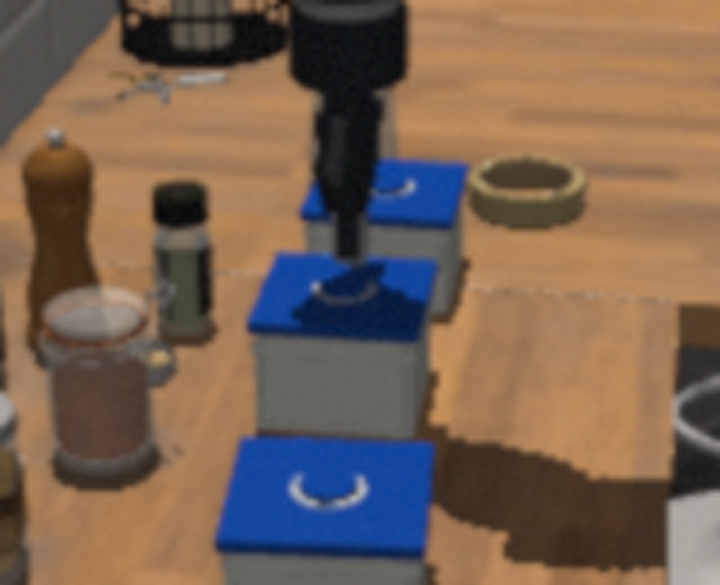

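In the side view the fingertips at (347,258) stand over lid 2's ring at (345,287), in line with it. I'll come down to 82.5 mm, which is above the home height of 80.5 mm, so any contact there proves the lid stands proud.

```bash
python3 -m inch '0 0 0.4 0 0 0; 0 0 0.4 0 0 0; 0 0 0.3 0 0 0; 0 0 0.15 0 0 0; 0 0 0.15 0 0 0; 0 0 0.1 0 0 0; 0 0 0.05 0 0 0; 0 0 0.05 0 0 0; 0 0 0.05 0 0 0; 0 0 0 0 0 0'
```

```text
time: 21.35
tcp_pos: [0.5064, -0.0175, 0.0838]
orientation: [0.0, 1.0, 0.001, 0.0]
contact_force: [-2.6, -0.0, 8.0]
gripper_width: 0.0002
```

There are 8 N on the button at 83.8 mm, so lid 2 does stand about 3.5 mm proud. I'll press it home.

```bash
python3 -m inch '0 0 0.04 0 0 0; 0 0 0.04 0 0 0; 0 0 0.04 0 0 0; 0 0 0.04 0 0 0; 0 0 0.04 0 0 0; 0 0 0.04 0 0 0; 0 0 0.03 0 0 0; 0 0 0 0 0 0; 0 0 0 0 0 0; 0 0 0 0 0 0'
```

```text
time: 22.35
tcp_pos: [0.5064, -0.0174, 0.0812]
orientation: [0.0, 1.0, 0.001, 0.0]
contact_force: [-0.8, 0.5, 9.8]
gripper_width: 0.0002
```

```bash
python3 -m inch '0 0 0.02 0 0 0; 0 0 0.02 0 0 0; 0 0 0.02 0 0 0; 0 0 0.02 0 0 0; 0 0 0.02 0 0 0; 0 0 0.02 0 0 0; 0 0 0 0 0 0; 0 0 0 0 0 0; 0 0 0 0 0 0; 0 0 0 0 0 0'
```

```text
time: 23.35
tcp_pos: [0.5064, -0.0174, 0.0804]
orientation: [0.0, 1.0, 0.001, 0.0]
contact_force: [-2.6, 0.2, 13.6]
gripper_width: -0.0004
```

```bash
python3 -m inch '0 0 0.02 0 0 0; 0 0 0.02 0 0 0; 0 0 0.02 0 0 0; 0 0 0.02 0 0 0; 0 0 0 0 0 0; 0 0 0 0 0 0; 0 0 0 0 0 0; 0 0 0 0 0 0; 0 0 0 0 0 0; 0 0 0 0 0 0'
```

```text
time: 24.35
tcp_pos: [0.5064, -0.0174, 0.0803]
orientation: [0.0, 1.0, 0.001, 0.001]
contact_force: [-4.1, -0.1, 21.1]
gripper_width: 0.0001
```

It's now stiff at 80.3 mm (21 N), so the lid is home. I'll lift 1.7 mm or so to see that the force drops off and the lid stays down, then retreat.

```bash
python3 -m inch '0 0 -0.5 0 0 0; 0 0 -0.5 0 0 0; 0 0 0 0 0 0; 0 0 0 0 0 0; 0 0 0.4 0 0 0; 0 0 0.27 0 0 0; 0 0 0 0 0 0; 0 0 0 0 0 0; 0 0 0 0 0 0; 0 0 0 0 0 0'
```

```text
time: 25.35
tcp_pos: [0.5063, -0.0174, 0.0816]
orientation: [0.0, 1.0, 0.001, 0.0]
contact_force: [-0.8, 0.0, -0.6]
gripper_width: 0.0
```

No contact at 81.6 mm, so the lid stayed home. Retreating.

```bash
python3 -m inch '0 0 -2 0 0 0; 0 0 -4 0 0 0; 0 0 -4 0 0 0; 0 0 -4 0 0 0; 0 4.5 0 0 0 0; 0 4.5 0 0 0 0; 0 4.5 0 0 0 0; 0 4.5 0 0 0 0; 0 4.5 0 0 0 0; 0 4.5 0 0 0 0'
python3 -m inch '0 4.5 0 0 0 0; 0 4.5 0 0 0 0; 0 4 0 0 0 0; -2 2 0 0 0 0; 0 0 0 0 0 0; 0 0 0 0 0 0; 0 0 0 0 0 0; 0 0 0 0 0 0; 0 0 0 0 0 0; 0 0 0 0 0 0'
python3 - <<'E'
from h import *
for n in("side","top"):
    a=cv2.imread(f"pics/{n}0.png"); b=cv2.resize(optics.snapshot(n)[:,:,::-1],(800,600),interpolation=cv2.INTER_CUBIC)
    cv2.imwrite(f"pics/{n}end.png",b)
E
```

```text
time: 26.35
tcp_pos: [0.5061, -0.2892, 0.2217]
orientation: [-0.0, 1.0, 0.0, -0.0]
contact_force: [1.7, 0.8, 0.0]
gripper_width: -0.0
time: 27.35
tcp_pos: [0.4873, -0.4368, 0.2217]
orientation: [-0.0, 1.0, 0.001, 0.0]
contact_force: [0.1, -0.8, 0.5]
gripper_width: -0.0
```

View pics/topend.png

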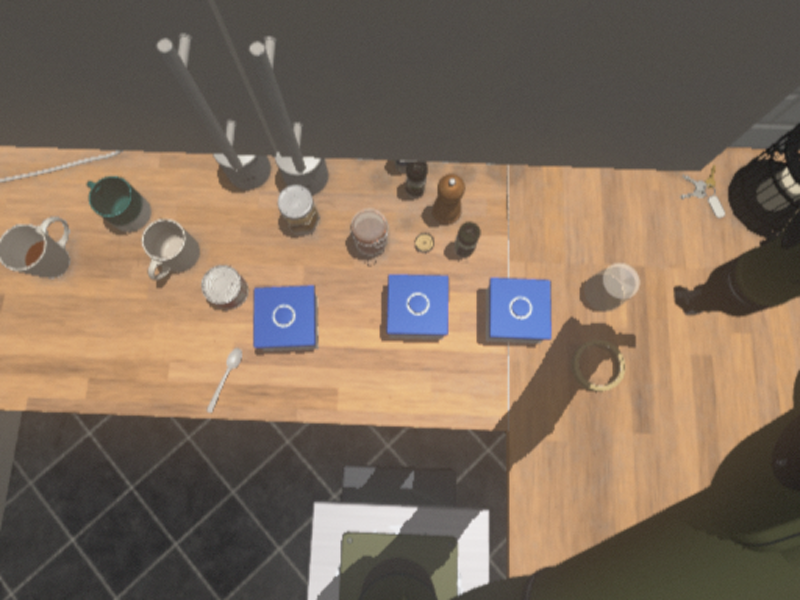

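View pics/sideend.png

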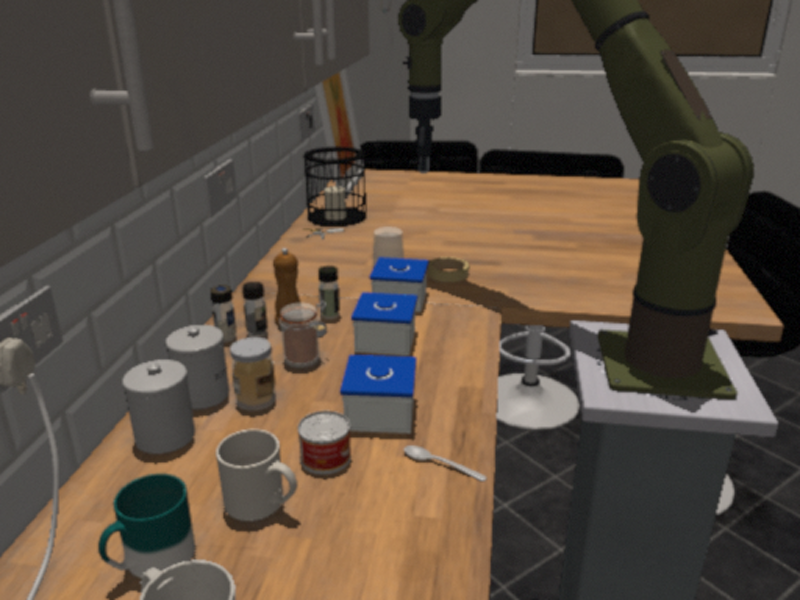

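Lids (284,316), (418,304), (520,307) and all the other things stand where they were. The middle lid sits about 1 px lower in both views, and the arm is clear of everything.

```bash
python3 -c "
from bench import env
print(env.hand_in())"
```

```text
the job is handed in; nothing more can be done
None
```

The middle lid was the loose one. I pressed it fully home by its button, and the job was handed in after about 27 s of the 51 s allowed.

- **Rim presses, left to right:** I pressed each lid on the rim nearest the robot.
  - The left lid was stiff at 76 mm, taking 6 N.
  - The middle lid gave from about 78 mm at 1.4 to 2 N, then bottomed at 76 mm with 7.3 N. The first readings were close to the force sensor's noise of about 1 N. I relied on the contrast with the other two lids.
  - The right lid was stiff at 76 mm, taking 6.4 N.
- **Pressing home:** the middle lid's button carried 8 N at 83.8 mm, which confirmed it stood proud. It slid down and went stiff at 80.3 mm, where I pressed to 21 N.
- **Last checks:** after release there was no contact at 81.6 mm, so the lid stayed down. The final pictures show the other objects where they were and the arm clear of everything. No check failed.

The side camera's reading of the ring centres was 10 to 17 mm off in y, because the button hid half of each ring. I used the top view instead, and the contact heights and tip position agreed with it.

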